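Park the bit case between the wet-varnished rails

ROBOT

A 7-joint arm with a two-finger parallel gripper is mounted at the origin on the work surface. World frame = base frame: x ahead of the robot, y to its left, z up, the work surface at z = 0. Lengths are in m, angles in rad, forces in N, time in s.
With the tool pointing down it reaches from about 0.35 to 0.9 m from the base axis. Payload 19.9 kg.
Tool frame: the origin (TCP) lies midway between the tips of the shut fingers; the grasp point (between the pads) lies 19 mm behind it (r.hold_point_z is the distance from the TCP to the grasp point, in m); z points along the fingers, y is the direction in which the jaws open and shut (so a half turn about z gives the same grasp; the last joint's range is limited). The gripper opens to 85 mm and grips with 20 to 120 N. Pads are 22 mm wide; open, the fingers measure 114 mm over their backs; the gripper's body (76 mm by 85 mm) begins 54 mm behind the grasp point. The pads swing forward as they close: fully open they stand 13 mm farther back than shut.
Start: joints at [-1.204, 0.417, -0.01, 1.614, 0.005, 1.111, -0.053], TCP at [0.248, 0.574, 0.231] pointing down, gripper open.
Joint ranges: [-2.81, 2.81], [-0.39, 2.02], [-1.27, 1.25], [0.06, 2.57], [-1.19, 4.33], [0.19, 2], [-2.82, 2.82]. Speed limits (rad/s): [1.89, 1.89, 2.39, 2.39, 3.01, 3.01, 3.01].

INTERFACE

Orientations are given as a unit quaternion [x, y, z, w].
In Python, from rig import r gives the robot as it stands. The module is installed in compiled form; this text tells all that it offers.
- The arm moves only by the tool servo_tool, never from a script. Its argument "increments" is a list of rows, each an object of numbers: "x", "y", "z": the shift along the tool's x, y, z in units of 30 mm (1.0 is 30 mm); "rx", "ry", "rz": the turn, a rotation vector about the tool's x, y, z in units of 6 degrees (1.0 is 6 degrees). A call has 1 to 12 rows; each row shifts and turns the commanded pose from where the row before left it, along the tool's axes as they then stand; what a row does not reach is not made up. A row lasts 1/12 s, in which the tool goes at most 41.7 mm and 7.16 degrees, less where a joint would pass 70% of its speed; a pose out of reach is approached as far as the arm can. A call is refused whole if a number of a shift passes 1 or a number of a turn 1, either way. A call with a gripper value outside its range is refused whole. "gripper" is the opening, from -1 (shut) to 1 (fully open), so that 0 is half open, set as the call begins (left out, the last holds). The fingers move at their own pace and stop on an object; "newtons" is the grip in N (left out, the last holds). Time passes only in rows, so rows that do not move let the fingers close. It gives the time, the measured TCP pose, the force and the opening at its end, in the units of the state.
- r.sense(): the state, without advancing time (a new reading comes with each control period).
- r.camera(name): name is "scene" or "top" or "wrist"; returns a dict with "img" (384x512x3 uint8, red, green, blue), "z_map" (384x512 float32, m along the optical axis (not along the pixel's ray), 0 where there is no reading), "fx", "fy", "cx", "cy" (pixels), "k1" (the pictures are not rectified: a ray, as slopes to the right and down, at radius r is drawn at 1 + k1 r^2 times it, then the intrinsics apply), "R" (3x3) and "t" (3): a world point X has camera coordinates R X + t; the wrist camera has in their place "mount" (4x4, takes a point from camera to tool coordinates, whose origin is the TCP and whose axes are the flange's). Camera axes: x right, y down, z forward; pixel columns grow to the right and rows downward; lengths in m; the calibration is good to about 2 mm. A picture is of the moment at which its call begins: read the wrist's pose just before it.
- r.job_done(): hands the job in, once; it reports no verdict.
The state is a dict: "t": time; "joint_positions": joint angles; "qd": joint speeds; "tau": joint torques, N m; "eef_pos": TCP position; "orientation": TCP orientation; "contact_force": force on the tool from outside, world axes, zero at the start; "wrist_torque": the same for the moment, N m; "grip_width": opening from 0.0 (shut) to 1.0 (fully open).
Only numpy, scipy, OpenCV 4.12 (cv2) and the standard library are available. Lean on these libraries where they do the work, as an engineer would, in place of code of your own. Each camera call takes 0.05 s, during which the arm holds its last target. There are 200 camera calls.

TASK

Push the teal drill-bit case along the bench, a short end first, into the bay between the two freshly varnished rails, and on until it is fully home against the wooden end stop, lying straight in the lane. Neither the case nor the robot may touch either rail. Push the case steadily with the fingers and keep it flat on the bench: do not grip, lift or shove it so that it shoots away; leave the other things on the bench alone and finish with the fingers clear of everything.

Things in the scene. Friction and masses are not known exactly. Their poses are not given: they have to be found in the camera images.
- bit_case: Teal plastic drill-bit case: box 120 mm long (x), 96 wide (y), 50 high, black seam, black strip and yellow patch on top; 0.3 to 0.6 kg, sliding friction 0.45 to 0.75. Origin: centre of its underside, z up. Starts 95 to 130 mm before the bay's mouth, up to 35 mm to either side of its centre line, turned up to 0.35 rad from it, its x axis roughly along the bay's x.
- bay: Fixed bay on the bench: lane 120 mm wide, 200 mm long between two rails, floor = the bench (thin white strip). Origin on the bench at the centre of the open mouth; x points down the lane (robot's left to right, turned up to 0.2 rad), y across it, away from the robot. Wooden end stop 40 mm high, 22 thick, its face at x = 200 mm: the case is home with its centre at x = 140, y = 0.
- rail_far: The red-brown varnished rail on the bay's +y side (farther from the robot), 200 mm long, 18 mm wide, 18 mm high, fixed; its inner face is at y = +60 mm in the bay's frame. Origin at the middle of its underside, x along the rail. Not to be touched.
- rail_near: The same rail on the bay's -y side (nearer the robot), inner face at y = -60 mm in the bay's frame. Origin at the middle of its underside. Not to be touched.
- wax_tin: Brass-coloured round tin, 54 mm across, 32 mm high, standing beyond the far rail, its centre 115 to 130 mm from the lane's centre line. Origin at the centre of its underside. Leave alone.
- offcut: Pale wood offcut 70 x 32 x 36 mm (x, y, z), lying on the robot's side of the near rail, its centre 115 to 125 mm from the lane's centre line. Origin at the centre of its underside. Leave alone.
- try_square: Try square lying flat: wooden stock 110 x 26 x 18 mm along x, steel blade 150 mm to +y. Origin under the middle of the stock. Leave alone.
- mallet: Wooden mallet lying flat, 245 mm long along x, head 70 x 110 mm and 72 mm high. Origin below the handle, 110 mm from the head's centre. Leave alone.
- screwdriver: Red-handled screwdriver about 200 mm long, lying on the bench. Leave alone.
Not all that is in view belongs to the job. There is more than one size of the bit_case; the job needs the middle-sized.

How it is judged:
By the outcome, as a careful person would: the job done as asked, in the order asked, and still so for the second after the job is handed in, with the robot touching nothing.
It also fails if it takes over 72 s, if anything falls off the work surface, if the arm or the gripper's body presses on something with over 40 N, if the wrist force passes 120 N, or if a joint passes its speed limit or range.

## Working session

There is one attempt and no reset: what is moved stays moved. The work goes in short steps, Python scripts to look and compute and a tool call to move; the robot and the scene stay as the last step left them, time stands still between calls to the robot, and variables do not carry over. Pictures are saved under pics/ and viewed, on a budget of 10 in all, crops included, one or two more only if the job needs it, and the job is handed in when it is done.

Besides the shell and the picture viewer there is one more tool, called after "Emit:" as a command line: name --argument value ..., lists and objects as JSON in quotes. servo_tool: Moves the arm, as the interface text tells. Its arguments: {"type":"object","properties":{"increments":{"type":"array","items":{"type":"object","properties":{"x":{"type":"number"},"y":{"type":"number"},"z":{"type":"number"},"rx":{"type":"number"},"ry":{"type":"number"},"rz":{"type":"number"}}}},"gripper":{"type":"number"},"newtons":{"type":"number"}},"required":["increments"]}

```bash
mkdir -p pics; cat > h.py <<'E'
import numpy as np, cv2
from rig import r
def snap(n):
    c=r.camera(n); np.savez('%s.npz'%n,**c); return c
def cloud(c):
    z=c['z_map']; h,w=z.shape; v,u=np.mgrid[:h,:w].astype(float)
    K=np.array([[c['fx'],0,c['cx']],[0,c['fy'],c['cy']],[0,0,1.]])
    # r_d = r(1+k1 r^2)
    p=cv2.undistortPoints(np.stack([u.ravel(),v.ravel()],1)[:,None],K,np.array([c['k1'],0,0,0.]))[:,0]
    X=np.c_[p,np.ones(len(p))]*z.ravel()[:,None]
    return ((X-c['t'])@c['R']).reshape(h,w,3)
E
python3 - <<'E'
from h import *
s=r.sense();print(s)
a=snap('top');b=snap('scene')
for c in(a,b):print(c['fx'],c['k1'],c['R'],c['t'])
cv2.imwrite('pics/top.png',cv2.resize(a['img'][...,::-1],(800,600)))
cv2.imwrite('pics/scene.png',cv2.resize(b['img'][...,::-1],(800,600)))
E
```

```text
{'t': 0.0, 'joint_positions': array([-1.20444357,  0.41798049, -0.01032952,  1.6141877 ,  0.00468175,
        1.11070378, -0.05299733]), 'qd': array([3.94962743e-06, 9.89342508e-04, 1.75519211e-03, 2.38897001e-03,
       4.01200819e-05, 5.42791874e-04, 2.17830014e-04]), 'tau': array([ 6.67956701e-04, -8.64456940e+01,  6.78550769e-01, -4.34865546e+01,
        1.90595450e-02,  7.63197255e-03,  4.64475136e-05]), 'eef_pos': array([0.24774867, 0.57340943, 0.23065039]), 'orientation': array([ 2.02502593e-01,  9.79281525e-01, -6.20404038e-04, -9.46314239e-05]), 'contact_force': array([ 0.2665016 , -0.29934624,  0.06736876]), 'wrist_torque': array([-0.07593925, -0.01612447,  0.03316789]), 'grip_width': 0.9993105796603806}
486.5334741972138 -0.11565287485275899 [[ 2.61257823e-02 -9.99656299e-01  2.17419493e-03]
 [-9.96743359e-01 -2.62155120e-02 -7.62589214e-02]
 [ 7.62897088e-02 -1.74790379e-04 -9.97085678e-01]] [0.01610938 0.44828978 1.64140865]
366.91347738289926 -0.025592087179684656 [[-0.6243716   0.78098673 -0.0148268 ]
 [ 0.43683838  0.33337561 -0.83548365]
 [-0.64755875 -0.52812918 -0.54931525]] [ 0.26428533 -0.19090733  1.4292646 ]
```

View pics/top.png

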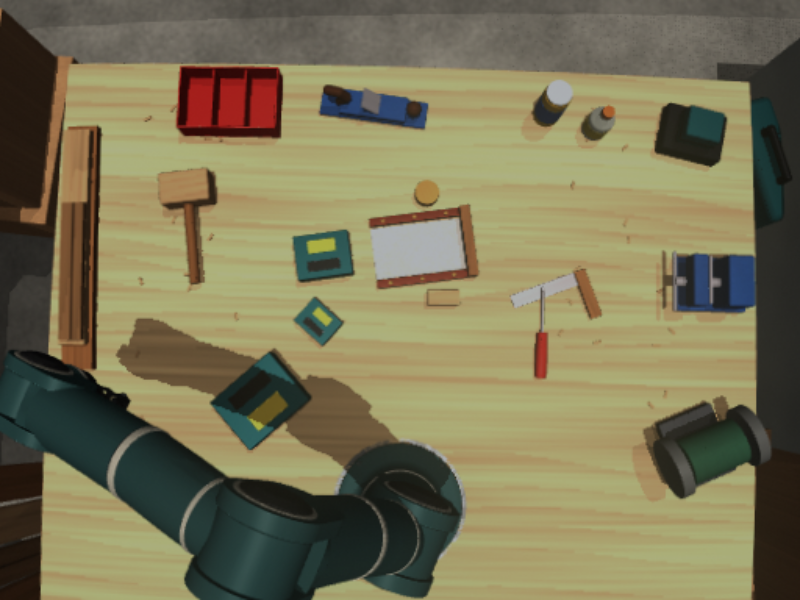

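View pics/scene.png

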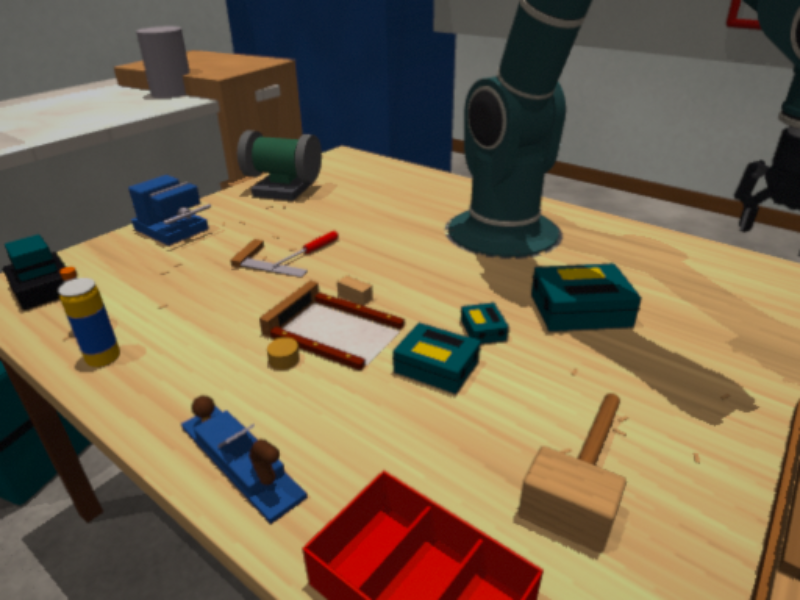

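Top view (800x600): three teal cases, at (323,255), (318,320) and (261,398). The first is the middle size and stands just before the bay mouth at (374,250). I'll measure it to confirm the 120x96 size.

```bash
python3 - <<'E'
from h import *
for n in('top','scene'):
    c=dict(np.load(n+'.npz')); P=cloud(c); z=P[...,2]; hsv=cv2.cvtColor(c['img'],cv2.COLOR_RGB2HSV)
    print(n,'bench z',np.median(z[(abs(P[...,0]-.45)<.1)&(abs(P[...,1])<.35)]))
    def rect(m,name):
        k,l,st,_=cv2.connectedComponentsWithStats(m.astype(np.uint8))
        for i in range(1,k):
            if st[i,4]<60: continue
            q=P[l==i]; (cx,cy),(w,h),a=cv2.minAreaRect((q[:,:2]*1000).astype(np.float32))
            bx=cv2.boxPoints(((cx,cy),(w,h),a)).round(0)
            print(name,'px',st[i,:4],'c',round(cx,1),round(cy,1),'wh',round(w),round(h),'a',round(a,2),'z',np.median(q[:,2]).round(4), bx.tolist())
    win=(P[...,0]>.1)&(P[...,0]<.75)&(P[...,1]>-.3)&(P[...,1]<.45)
    rect(win&(z>.025)&(z<.09)&(hsv[...,0]>75)&(hsv[...,0]<105)&(hsv[...,1]>100),'teal')
    rect(win&(z>.044)&(z<.058),'top50')
    rect(win&(z<.01)&(hsv[...,1]<50)&(hsv[...,2]>120),'white')
    rect(win&(z>.012)&(z<.024)&(hsv[...,1]>110),'rails')
    rect(win&(z>.033)&(z<.044)&(hsv[...,1]>90),'stop')
    if n=='top':
        im=c['img'][110:240,170:320,::-1]; cv2.imwrite('pics/crop.png',cv2.resize(im,None,fx=5,fy=4.6,interpolation=2))
E
```

```text
top bench z 0.00035343244867799237
teal px [188 148  37  31] c 537.5 177.5 wh 94 116 a 9.75 z 0.0489 [[481.0, 227.0], [501.0, 113.0], [594.0, 128.0], [574.0, 242.0]]
teal px [189 191  29  29] c 395.4 183.3 wh 80 62 a 49.97 z 0.0337 [[346.0, 173.0], [393.0, 133.0], [445.0, 194.0], [397.0, 234.0]]
teal px [162 226  27  20] c 294.0 263.4 wh 95 39 a 67.19 z 0.0682 [[258.0, 227.0], [293.0, 212.0], [330.0, 300.0], [295.0, 315.0]]
teal px [136 238  40  50] c 201.1 321.8 wh 129 101 a 42.88 z 0.0683 [[119.0, 315.0], [188.0, 241.0], [283.0, 328.0], [214.0, 403.0]]
top50 px [187 147  39  33] c 537.3 178.9 wh 97 120 a 9.22 z 0.0493 [[480.0, 230.0], [499.0, 112.0], [595.0, 127.0], [575.0, 246.0]]
white px [237 140  61  39] c 563.8 -28.2 wh 115 201 a 8.49 z -0.0001 [[492.0, 63.0], [522.0, -136.0], [635.0, -119.0], [606.0, 80.0]]
white px [327 183  19  14] c 462.3 -270.6 wh 31 66 a 21.96 z 0.0036 [[436.0, -246.0], [460.0, -307.0], [489.0, -295.0], [464.0, -234.0]]
white px [256 280  30  15] c 127.7 -53.4 wh 108 17 a 67.85 z 0.0002 [[99.0, -100.0], [115.0, -107.0], [156.0, -7.0], [140.0, -0.0]]
rail
[... 2650 characters left out ...]
33.0], [641.0, 175.0], [551.0, 275.0]]
stop px [216 176  22  12] c 457.4 -83.1 wh 34 70 a 1.55 z 0.0348 [[440.0, -48.0], [441.0, -119.0], [475.0, -118.0], [473.0, -47.0]]
stop px [166 180  38  28] c 584.4 -136.9 wh 159 24 a 9.23 z 0.0387 [[504.0, -138.0], [508.0, -161.0], [665.0, -136.0], [661.0, -112.0]]
stop px [296 194  29  19] c 401.3 186.0 wh 82 62 a 49.63 z 0.034 [[351.0, 175.0], [398.0, 134.0], [452.0, 197.0], [404.0, 238.0]]
stop px [349 196  61   8] c 275.0 343.2 wh 34 170 a 32.99 z 0.0382 [[215.0, 405.0], [307.0, 263.0], [335.0, 281.0], [243.0, 423.0]]
stop px [252 223  54  20] c 572.6 204.3 wh 65 139 a 42.94 z 0.0384 [[502.0, 233.0], [596.0, 131.0], [644.0, 175.0], [549.0, 277.0]]
```

View pics/crop.png

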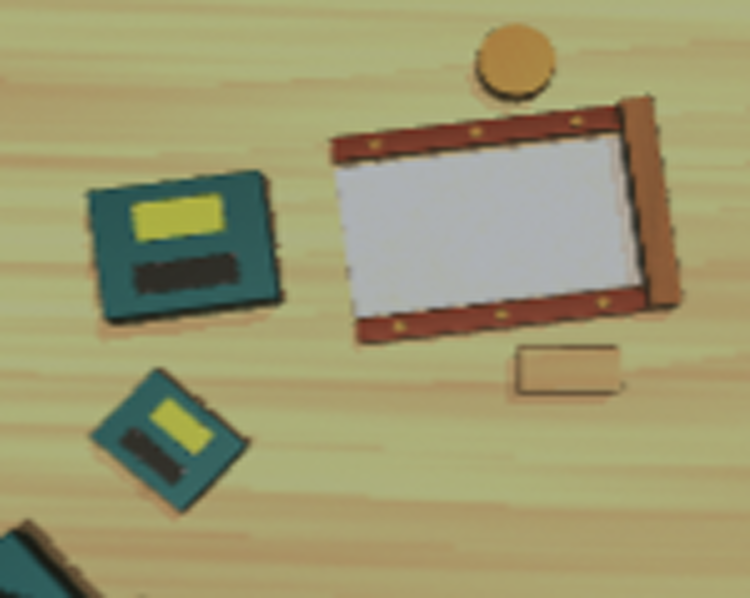

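The case at (323,255) is the middle one: it measures 97x120 mm with its top at 0.049 m. The other two are 62x80 mm (small) and about 164x132 mm (large). In the lane frame it sits at about (-109, +6) mm and 0.7° off. I'll push with the fingers half open and their tips above rail height, heading slightly toward -y first. First I turn the tool.

Emit:
servo_tool --increments '[{"rz": 0.95},{"rz": 0.95},{"rz": 0.95},{"rz": 0.95},{"rz": 0.95},{"rz": 0.95},{"rz": 0.95},{"rz": 0.95},{"rz": 0.95},{"rz": 0.95},{"rz": 0.95},{}]' --gripper 0

```text
schema error: expected keys x, y, z, rx, ry, rz
```

```bash
cat > go.py <<'E'
import sys
from h import *
from scipy.spatial.transform import Rotation as R
M=np.array([.548,.0705]);ex=np.array([.150,-.9887]);ey=np.array([.9887,.150])
def st():
    s=r.sense();Rm=R.from_quat(s['orientation']).as_matrix();p=s['eef_pos'];d=p[:2]-M
    print('t',s['t'].__round__(2),'tcp',p.round(4),'lane',(d@ex*1000).round(1),(d@ey*1000).round(1),'yaw_y deg',np.degrees(np.arctan2(Rm[1,1],Rm[0,1])).round(2),'(lane 8.6) tilt',Rm[2].round(3),'F',s['contact_force'].round(1),'g',round(float(s['grip_width']),2),'q',s['joint_positions'].round(2))
    return s,Rm
if __name__=='__main__':
    s,Rm=st()
    if len(sys.argv)>3:
        print('units xyz',(Rm.T@(np.array(sys.argv[1:4],float)-s['eef_pos'])/.03).round(2))
E
python3 go.py .530 .290 .1
```

```text
t 0.1 tcp [0.2477 0.5734 0.2307] lane -542.3 -221.4 yaw_y deg 66.63 (lane 8.6) tilt [-0.    -0.001 -1.   ] F [-0.8  0.3  0. ] g 1.0 q [-1.2   0.42 -0.01  1.61  0.    1.11 -0.05]
units xyz [-12.38  -4.94   4.36]
```

Emit:
servo_tool --increments '[{"x": 0,"y": 0,"z": 0,"rx": 0,"ry": 0,"rz": 0.95},{"x": 0,"y": 0,"z": 0,"rx": 0,"ry": 0,"rz": 0.95},{"x": 0,"y": 0,"z": 0,"rx": 0,"ry": 0,"rz": 0.95},{"x": 0,"y": 0,"z": 0,"rx": 0,"ry": 0,"rz": 0.95},{"x": 0,"y": 0,"z": 0,"rx": 0,"ry": 0,"rz": 0.95},{"x": 0,"y": 0,"z": 0,"rx": 0,"ry": 0,"rz": 0.95},{"x": 0,"y": 0,"z": 0,"rx": 0,"ry": 0,"rz": 0.95},{"x": 0,"y": 0,"z": 0,"rx": 0,"ry": 0,"rz": 0.95},{"x": 0,"y": 0,"z": 0,"rx": 0,"ry": 0,"rz": 0.95},{"x": 0,"y": 0,"z": 0,"rx": 0,"ry": 0,"rz": 0.95},{"x": 0,"y": 0,"z": 0,"rx": 0,"ry": 0,"rz": 0.95},{"x": 0,"y": 0,"z": 0,"rx": 0,"ry": 0,"rz": 0}]' --gripper 0

```text
t: 1.1
eef_pos: [0.2477, 0.5736, 0.2309]
orientation: [0.684, 0.729, -0.0, 0.0]
contact_force: [0.2, -0.5, -1.1]
grip_width: 0.498
```

```bash
python3 go.py .530 .290 .1
```

```text
t 1.1 tcp [0.2477 0.5736 0.2309] lane -542.5 -221.5 yaw_y deg 3.65 (lane 8.6) tilt [-0.001 -0.    -1.   ] F [ 0.2 -0.5 -1.1] g 0.5 q [-1.36  0.42  0.2   1.62 -0.09  1.11 -1.07]
units xyz [-10.03   8.79   4.37]
```

Emit:
servo_tool --increments '[{"x": -0.84,"y": 0.73,"z": 0,"rx": 0,"ry": 0,"rz": 0},{"x": -0.84,"y": 0.73,"z": 0,"rx": 0,"ry": 0,"rz": 0},{"x": -0.84,"y": 0.73,"z": 0,"rx": 0,"ry": 0,"rz": 0},{"x": -0.84,"y": 0.73,"z": 0,"rx": 0,"ry": 0,"rz": 0},{"x": -0.84,"y": 0.73,"z": 0,"rx": 0,"ry": 0,"rz": 0},{"x": -0.84,"y": 0.73,"z": 0.4,"rx": 0,"ry": 0,"rz": 0},{"x": -0.84,"y": 0.73,"z": 0.5,"rx": 0,"ry": 0,"rz": 0},{"x": -0.84,"y": 0.73,"z": 0.5,"rx": 0,"ry": 0,"rz": 0},{"x": -0.84,"y": 0.73,"z": 0.5,"rx": 0,"ry": 0,"rz": 0},{"x": -0.84,"y": 0.73,"z": 0.5,"rx": 0,"ry": 0,"rz": 0},{"x": -0.84,"y": 0.73,"z": 0.5,"rx": 0,"ry": 0,"rz": 0},{"x": -0.79,"y": 0.76,"z": 0.5,"rx": 0,"ry": 0,"rz": 0}]'

```text
t: 2.1
eef_pos: [0.5324, 0.2901, 0.1285]
orientation: [0.681, 0.732, -0.0, -0.0]
contact_force: [0.0, 0.4, 0.5]
grip_width: 0.494
```

```bash
python3 go.py .530 .290 .024
```

```text
t 2.1 tcp [0.5324 0.2901 0.1285] lane -219.5 17.5 yaw_y deg 4.16 (lane 8.6) tilt [-0. -0. -1.] F [0.  0.4 0.5] g 0.49 q [-0.78  0.51  0.3   1.76 -0.19  0.9  -0.32]
units xyz [ 0.   -0.08  3.48]
```

Emit:
servo_tool --increments '[{"x": 0,"y": 0,"z": 0.8,"rx": 0,"ry": 0,"rz": 0},{"x": 0,"y": 0,"z": 0.8,"rx": 0,"ry": 0,"rz": 0},{"x": 0,"y": 0,"z": 0.8,"rx": 0,"ry": 0,"rz": 0},{"x": 0,"y": 0,"z": 0.6,"rx": 0,"ry": 0,"rz": 0.1},{"x": 0,"y": 0,"z": 0.4,"rx": 0,"ry": 0,"rz": 0},{"x": 0,"y": -0.08,"z": 0,"rx": 0,"ry": 0,"rz": 0},{"x": -0.2,"y": 0,"z": 0,"rx": 0,"ry": 0,"rz": 0},{"x": -0.3,"y": 0,"z": 0,"rx": 0,"ry": 0,"rz": 0},{"x": -0.3,"y": 0,"z": 0,"rx": 0,"ry": 0,"rz": 0},{"x": -0.1,"y": 0,"z": 0,"rx": 0,"ry": 0,"rz": 0},{"x": 0,"y": 0,"z": 0,"rx": 0,"ry": 0,"rz": 0}]'

```text
t: 3.02
eef_pos: [0.5314, 0.2631, 0.0281]
orientation: [0.687, 0.727, 0.0, 0.0]
contact_force: [0.7, 0.8, 0.1]
grip_width: 0.496
```

```bash
python3 - <<'E'
from go import *
st()
a=snap('top');b=snap('scene')
im=np.vstack([cv2.resize(a['img'][110:230,160:330],(800,400),interpolation=2)[:300],cv2.resize(b['img'][100:280,210:450],(400,300)).repeat(2,1)])
A=cv2.resize(a['img'][110:240,165:315],(400,347),interpolation=2);B=cv2.resize(b['img'][110:240,225:375],(400,347),interpolation=2)
cv2.imwrite('pics/pre.png',np.hstack([A,B])[...,::-1])
E
```

```text
t 3.02 tcp [0.5314 0.2631 0.0281] lane -192.9 12.5 yaw_y deg 3.24 (lane 8.6) tilt [ 0.     0.001 -1.   ] F [0.7 0.8 0.1] g 0.5 q [-0.71  0.64  0.26  1.84 -0.24  0.7  -0.26]
```

View pics/pre.png

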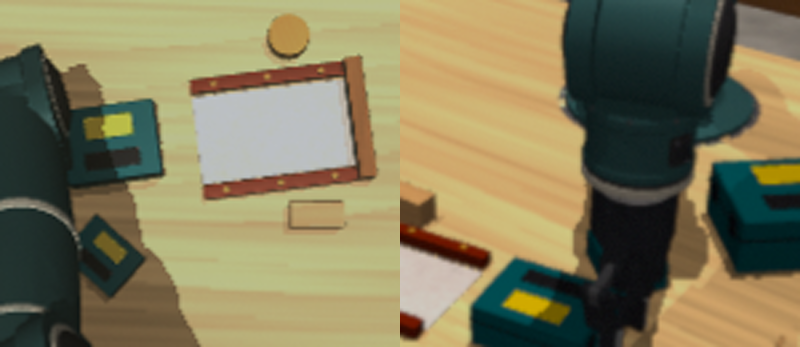

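The left half (top view) shows the case clear of the arm's shadow and the bay untouched. The right half (scene view) shows the fingers just behind the trailing face of the case.

Emit:
servo_tool --increments '[{"x": -0.1,"y": 0,"z": 0.1,"rx": 0,"ry": 0,"rz": 0},{"x": -0.1,"y": 0,"z": 0,"rx": 0,"ry": 0,"rz": 0},{"x": -0.1,"y": 0,"z": 0,"rx": 0,"ry": 0,"rz": 0},{"x": -0.12,"y": 0,"z": 0,"rx": 0,"ry": 0,"rz": 0},{"x": -0.12,"y": 0,"z": 0,"rx": 0,"ry": 0,"rz": 0},{"x": -0.12,"y": 0,"z": 0,"rx": 0,"ry": 0,"rz": 0},{"x": -0.12,"y": 0,"z": 0,"rx": 0,"ry": 0,"rz": 0},{"x": -0.12,"y": 0,"z": 0,"rx": 0,"ry": 0,"rz": 0},{"x": -0.12,"y": 0,"z": 0,"rx": 0,"ry": 0,"rz": 0},{"x": -0.12,"y": 0,"z": 0,"rx": 0,"ry": 0,"rz": 0},{"x": -0.12,"y": 0,"z": 0,"rx": 0,"ry": 0,"rz": 0},{"x": 0,"y": 0,"z": 0,"rx": 0,"ry": 0,"rz": 0}]'

```text
t: 4.12
eef_pos: [0.5331, 0.2258, 0.0243]
orientation: [0.687, 0.727, -0.0, 0.0]
contact_force: [-0.3, -0.7, 0.1]
grip_width: 0.502
```

```bash
cat > case.py <<'E'
from go import *
def case():
    for n in('top','scene'):
        c=snap(n);P=cloud(c);hsv=cv2.cvtColor(c['img'],cv2.COLOR_RGB2HSV)
        tcp=r.sense()['eef_pos']
        m=(abs(P[...,2]-.0495)<.006)&(P[...,0]>.46)&(P[...,0]<.68)&(P[...,1]<tcp[1]+.03)&(P[...,1]>-.11)&(hsv[...,0]>15)
        k,l,s,_=cv2.connectedComponentsWithStats(m.astype(np.uint8)); i=1+s[1:,4].argmax(); q=P[l==i]
        if n=='scene': q=q-[.003,0.001,0]
        d=(q[:,:2]-M)*1000; L=np.c_[d@ex,d@ey]
        # side edges and front edge in lane frame
        e=lambda a,b,f: None
        xs=np.arange(np.percentile(L[:,0],25),L[:,0].max()-6,4)
        out=[]
        for g in (max,min):
            y=np.array([g(L[abs(L[:,0]-x)<3,1]) for x in xs]); out.append(np.polyfit(xs,y,1))
        ys=np.arange(L[:,1].min()+10,L[:,1].max()-10,4)
        fr=np.array([L[abs(L[:,1]-y)<3,0].max() for y in ys]); f=np.polyfit(ys,fr,1)
        xm=xs.mean()
        print(n,len(q),'front x',fr.mean().round(1),'front ang',np.degrees(-np.arctan(f[0])).round(1),'at x',xm.round(0),'far edge y',np.polyval(out[0],xm).round(1),'near',np.polyval(out[1],xm).round(1),'angs',np.degrees(np.arctan([out[0][0],out[1][0]])).round(1),'range x',L[:,0].min().round(0),L[:,0].max().round(0),'y',L[:,1].min().round(1),L[:,1].max().round(1))
if __name__=='__main__': st();case()
E
python3 case.py
```

```text
t 4.12 tcp [0.5331 0.2258 0.0243] lane -155.7 8.6 yaw_y deg 3.28 (lane 8.6) tilt [-0. -0. -1.] F [-0.3 -0.7  0.1] g 0.5 q [-0.65  0.62  0.26  1.87 -0.24  0.68 -0.19]
top 686 front x -25.4 front ang -3.3 at x -62.0 far edge y 42.9 near -49.8 angs [-4.3 -3.3] range x -126.0 -22.0 y -53.0 47.0
scene 760 front x -24.9 front ang -4.9 at x -63.0 far edge y 45.5 near -47.6 angs [-5.5 -5.8] range x -159.0 -21.0 y -54.0 50.7
```

Emit:
servo_tool --increments '[{"x": -0.12,"y": -0.03,"z": 0,"rx": 0,"ry": 0,"rz": -0.13},{"x": -0.12,"y": -0.03,"z": 0,"rx": 0,"ry": 0,"rz": -0.13},{"x": -0.12,"y": -0.03,"z": 0,"rx": 0,"ry": 0,"rz": -0.13},{"x": -0.12,"y": -0.03,"z": 0,"rx": 0,"ry": 0,"rz": -0.13},{"x": -0.12,"y": -0.03,"z": 0,"rx": 0,"ry": 0,"rz": -0.13},{"x": -0.12,"y": -0.03,"z": 0,"rx": 0,"ry": 0,"rz": -0.13},{"x": -0.1,"y": 0,"z": 0,"rx": 0,"ry": 0,"rz": -0.1},{"x": 0,"y": 0,"z": 0,"rx": 0,"ry": 0,"rz": 0}]'

```text
t: 4.88
eef_pos: [0.5301, 0.2008, 0.0243]
orientation: [0.652, 0.758, -0.0, 0.0]
contact_force: [0.6, -0.0, 1.0]
grip_width: 0.5
```

```bash
python3 case.py
```

```text
t 4.88 tcp [0.5301 0.2008 0.0243] lane -131.5 1.8 yaw_y deg 8.62 (lane 8.6) tilt [-0. -0. -1.] F [ 0.6 -0.   1. ] g 0.5 q [-0.6   0.61  0.24  1.9  -0.22  0.66 -0.08]
top 664 front x -0.9 front ang 0.2 at x -36.0 far edge y 44.1 near -49.3 angs [0.1 0.6] range x -97.0 1.0 y -50.8 46.4
scene 781 front x -1.5 front ang 0.3 at x -41.0 far edge y 46.0 near -47.3 angs [-0.1  0.6] range x -137.0 0.0 y -49.4 47.7
```

Emit:
servo_tool --increments '[{"x": -0.12,"y": 0,"z": 0,"rx": 0,"ry": 0,"rz": 0},{"x": -0.2,"y": 0,"z": 0,"rx": 0,"ry": 0,"rz": 0},{"x": -0.2,"y": 0,"z": 0,"rx": 0,"ry": 0,"rz": 0},{"x": -0.2,"y": 0,"z": 0,"rx": 0,"ry": 0,"rz": 0},{"x": -0.2,"y": 0,"z": 0,"rx": 0,"ry": 0,"rz": 0},{"x": -0.2,"y": 0,"z": 0,"rx": 0,"ry": 0,"rz": 0},{"x": -0.2,"y": 0,"z": 0,"rx": 0,"ry": 0,"rz": 0},{"x": -0.2,"y": 0,"z": 0,"rx": 0,"ry": 0,"rz": 0},{"x": -0.2,"y": 0,"z": 0,"rx": 0,"ry": 0,"rz": 0},{"x": -0.2,"y": 0,"z": 0,"rx": 0,"ry": 0,"rz": 0},{"x": -0.12,"y": 0,"z": 0,"rx": 0,"ry": 0,"rz": 0},{"x": 0,"y": 0,"z": 0,"rx": 0,"ry": 0,"rz": 0}]'

```text
t: 5.98
eef_pos: [0.5393, 0.1401, 0.0243]
orientation: [0.652, 0.758, -0.0, 0.0]
contact_force: [1.1, -0.4, 0.5]
grip_width: 0.501
```

```bash
python3 case.py
```

```text
t 5.98 tcp [0.5393 0.1401 0.0243] lane -70.2 1.9 yaw_y deg 8.55 (lane 8.6) tilt [-0.001 -0.    -1.   ] F [ 1.1 -0.4  0.5] g 0.5 q [-0.5   0.59  0.24  1.93 -0.22  0.65  0.02]
top 586 front x 59.8 front ang -0.4 at x 27.0 far edge y 43.7 near -49.1 angs [0.6 0.7] range x -26.0 62.0 y -51.1 46.1
scene 687 front x 60.0 front ang -1.7 at x 23.0 far edge y 45.8 near -44.1 angs [ -0.2 -15.8] range x -77.0 63.0 y -51.4 47.3
```

Emit:
servo_tool --increments '[{"x": -0.12,"y": 0,"z": 0,"rx": 0,"ry": 0,"rz": 0},{"x": -0.2,"y": 0,"z": 0,"rx": 0,"ry": 0,"rz": 0},{"x": -0.2,"y": 0,"z": 0,"rx": 0,"ry": 0,"rz": 0},{"x": -0.2,"y": 0,"z": 0,"rx": 0,"ry": 0,"rz": 0},{"x": -0.2,"y": 0,"z": 0,"rx": 0,"ry": 0,"rz": 0},{"x": -0.2,"y": 0,"z": 0,"rx": 0,"ry": 0,"rz": 0},{"x": -0.2,"y": 0,"z": 0,"rx": 0,"ry": 0,"rz": 0},{"x": -0.2,"y": 0,"z": 0,"rx": 0,"ry": 0,"rz": 0},{"x": -0.2,"y": 0,"z": 0,"rx": 0,"ry": 0,"rz": 0},{"x": -0.2,"y": 0,"z": 0,"rx": 0,"ry": 0,"rz": 0},{"x": -0.2,"y": 0,"z": 0,"rx": 0,"ry": 0,"rz": 0},{"x": -0.2,"y": 0,"z": 0,"rx": 0,"ry": 0,"rz": 0}]'

```text
t: 7.08
eef_pos: [0.5496, 0.0719, 0.0243]
orientation: [0.652, 0.758, -0.0, 0.0]
contact_force: [-0.2, 1.3, -0.2]
grip_width: 0.5
```

Emit:
servo_tool --increments '[{"x": -0.2,"y": 0,"z": 0,"rx": 0,"ry": 0,"rz": 0},{"x": -0.2,"y": 0,"z": 0,"rx": 0,"ry": 0,"rz": 0},{"x": -0.2,"y": 0,"z": 0,"rx": 0,"ry": 0,"rz": 0},{"x": -0.2,"y": 0,"z": 0,"rx": 0,"ry": 0,"rz": 0},{"x": -0.2,"y": 0,"z": 0,"rx": 0,"ry": 0,"rz": 0},{"x": -0.2,"y": 0,"z": 0,"rx": 0,"ry": 0,"rz": 0},{"x": -0.2,"y": 0,"z": 0,"rx": 0,"ry": 0,"rz": 0},{"x": -0.12,"y": 0,"z": 0,"rx": 0,"ry": 0,"rz": 0},{"x": 0,"y": 0,"z": 0,"rx": 0,"ry": 0,"rz": 0}]'

```text
t: 7.83
eef_pos: [0.5566, 0.0262, 0.0244]
orientation: [0.652, 0.758, -0.0, 0.0]
contact_force: [-0.0, -0.0, -1.1]
grip_width: 0.507
```

```bash
python3 case.py
```

```text
t 7.83 tcp [0.5566 0.0262 0.0244] lane 45.1 1.8 yaw_y deg 8.55 (lane 8.6) tilt [-0.001  0.    -1.   ] F [-0.  -0.  -1.1] g 0.51 q [-0.29  0.59  0.23  1.93 -0.22  0.65  0.23]
top 457 front x 175.7 front ang -0.3 at x 149.0 far edge y 43.3 near -49.3 angs [2.1 0.8] range x 102.0 177.0 y -50.4 45.4
scene 536 front x 175.3 front ang 1.1 at x 136.0 far edge y 45.4 near -31.7 angs [ -0.3 -41.3] range x 35.0 177.0 y -51.5 47.0
```

Emit:
servo_tool --increments '[{"x": -0.1,"y": 0,"z": 0,"rx": 0,"ry": 0,"rz": 0},{"x": -0.12,"y": 0,"z": 0,"rx": 0,"ry": 0,"rz": 0},{"x": -0.12,"y": 0,"z": 0,"rx": 0,"ry": 0,"rz": 0},{"x": -0.12,"y": 0,"z": 0,"rx": 0,"ry": 0,"rz": 0},{"x": -0.1,"y": 0,"z": 0,"rx": 0,"ry": 0,"rz": 0},{"x": -0.07,"y": 0,"z": 0,"rx": 0,"ry": 0,"rz": 0},{"x": -0.04,"y": 0,"z": 0,"rx": 0,"ry": 0,"rz": 0}]'

```text
t: 8.52
eef_pos: [0.5594, 0.0071, 0.0243]
orientation: [0.652, 0.758, -0.0, 0.0]
contact_force: [-0.1, 1.8, 0.3]
grip_width: 0.498
```

Emit:
servo_tool --increments '[{"x": -0.03,"y": 0,"z": 0,"rx": 0,"ry": 0,"rz": 0},{"x": -0.03,"y": 0,"z": 0,"rx": 0,"ry": 0,"rz": 0}]'

```text
t: 8.68
eef_pos: [0.5597, 0.0058, 0.0243]
orientation: [0.652, 0.758, -0.0, -0.0]
contact_force: [-0.7, 1.8, -0.4]
grip_width: 0.499
```

Emit:
servo_tool --increments '[{"x": -0.03,"y": 0,"z": 0,"rx": 0,"ry": 0,"rz": 0}]'

```text
t: 8.77
eef_pos: [0.5598, 0.0049, 0.0243]
orientation: [0.652, 0.758, -0.0, -0.0]
contact_force: [0.3, 2.1, -1.1]
grip_width: 0.499
```

```bash
python3 case.py
```

```text
t 8.77 tcp [0.5598 0.0049 0.0243] lane 66.6 1.9 yaw_y deg 8.62 (lane 8.6) tilt [ 0. -0. -1.] F [ 0.3  2.1 -1.1] g 0.5 q [-0.25  0.6   0.23  1.92 -0.22  0.65  0.27]
top 293 front x 179.5 front ang -7.8 at x 166.0 far edge y 37.7 near -42.1 angs [39.9 42.5] range x 126.0 188.0 y -50.3 45.0
scene 422 front x 181.1 front ang -8.3 at x 149.0 far edge y 45.7 near -19.8 angs [  0.5 -44.9] range x 60.0 190.0 y -48.0 47.5
```

Emit:
servo_tool --increments '[{"x": -0.03,"y": 0,"z": 0,"rx": 0,"ry": 0,"rz": 0},{"x": -0.03,"y": 0,"z": 0,"rx": 0,"ry": 0,"rz": 0}]'

```text
t: 9.03
eef_pos: [0.56, 0.0036, 0.0243]
orientation: [0.652, 0.758, 0.0, -0.0]
contact_force: [-1.9, 9.2, 3.2]
grip_width: 0.496
```

Emit:
servo_tool --increments '[{"x": -0.03,"y": 0,"z": 0,"rx": 0,"ry": 0,"rz": 0}]'

```text
t: 9.12
eef_pos: [0.56, 0.0037, 0.0243]
orientation: [0.652, 0.759, 0.0, -0.001]
contact_force: [-3.8, 13.0, 4.1]
grip_width: 0.503
```

Emit:
servo_tool --increments '[{"x": -0.03,"y": 0,"z": 0,"rx": 0,"ry": 0,"rz": 0}]'

```text
t: 9.2
eef_pos: [0.56, 0.0036, 0.0243]
orientation: [0.651, 0.759, 0.001, -0.001]
contact_force: [-6.9, 18.5, 6.4]
grip_width: 0.501
```

The force rises and the TCP stops moving, so the case is against the stop. Now I back off along the lane and lift.

Emit:
servo_tool --increments '[{"x": 0.12,"y": 0,"z": 0,"rx": 0,"ry": 0,"rz": 0},{"x": 0.2,"y": 0,"z": 0,"rx": 0,"ry": 0,"rz": 0},{"x": 0.4,"y": 0,"z": 0,"rx": 0,"ry": 0,"rz": 0},{"x": 0.4,"y": 0,"z": 0,"rx": 0,"ry": 0,"rz": 0},{"x": 0.4,"y": 0,"z": 0,"rx": 0,"ry": 0,"rz": 0},{"x": 0,"y": 0,"z": -0.5,"rx": 0,"ry": 0,"rz": 0},{"x": 0,"y": 0,"z": -0.8,"rx": 0,"ry": 0,"rz": 0},{"x": 0.5,"y": 0,"z": -0.8,"rx": 0,"ry": 0,"rz": 0},{"x": 0.9,"y": 0,"z": -0.8,"rx": 0,"ry": 0,"rz": 0},{"x": 0.9,"y": 0,"z": -0.8,"rx": 0,"ry": 0,"rz": 0},{"x": 0.9,"y": 0,"z": 0,"rx": 0,"ry": 0,"rz": 0},{"x": 0.9,"y": 0,"z": 0,"rx": 0,"ry": 0,"rz": 0}]'

```text
t: 10.2
eef_pos: [0.5351, 0.1707, 0.1369]
orientation: [0.652, 0.759, 0.001, 0.001]
contact_force: [0.2, 0.4, 0.0]
grip_width: 0.499
```

Emit:
servo_tool --increments '[{"x": 0.9,"y": 0,"z": 0,"rx": 0,"ry": 0,"rz": 0},{"x": 0.9,"y": 0,"z": 0,"rx": 0,"ry": 0,"rz": 0},{"x": 0.9,"y": 0,"z": 0,"rx": 0,"ry": 0,"rz": 0},{"x": 0.5,"y": 0,"z": 0,"rx": 0,"ry": 0,"rz": 0},{"x": 0,"y": 0,"z": 0,"rx": 0,"ry": 0,"rz": 0},{"x": 0,"y": 0,"z": 0,"rx": 0,"ry": 0,"rz": 0}]'

```text
t: 10.7
eef_pos: [0.5199, 0.2644, 0.1351]
orientation: [0.651, 0.759, -0.0, -0.0]
contact_force: [0.2, -0.4, -0.1]
grip_width: 0.5
```

```bash
python3 - <<'E'
from go import *
st()
for n in('top','scene'):
    c=snap(n);P=cloud(c);z=P[...,2];d=(P[...,:2]-M)*1000;L=np.stack([d@ex,d@ey],-1)
    w=(L[...,0]>-20)&(L[...,0]<240)&(abs(L[...,1])<95)
    for nm,m in(('case',w&(z>.0445)&(z<.056)),('stop',w&(z>.034)&(z<.044)&(L[...,0]>195)),('rails',w&(z>.013)&(z<.022))):
        k,l,s,_=cv2.connectedComponentsWithStats(m.astype(np.uint8))
        for i in range(1,k):
            if s[i,4]>50: print(n,nm,[np.round(v,1).tolist() if not np.isscalar(v) else round(v,1) for v in cv2.minAreaRect(L[l==i].astype(np.float32))])
a=np.load('top.npz')['img'];b=np.load('scene.npz')['img']
A=cv2.resize(a[110:240,185:335],(400,347),interpolation=2);B=cv2.resize(b[120:250,155:305],(400,347),interpolation=2)
cv2.imwrite('pics/end.png',np.hstack([A,B])[...,::-1])
E
```

```text
t 10.7 tcp [0.5199 0.2644 0.1351] lane -195.9 1.3 yaw_y deg 8.75 (lane 8.6) tilt [-0. -0. -1.] F [ 0.2 -0.4 -0.1] g 0.5 q [-0.71  0.46  0.24  1.81 -0.14  0.89 -0.26]
top case [[142.3, -2.8], [125.5, 96.3], 0.4]
top stop [[209.4, 0.2], [24.8, 156.1], 0.4]
top rails [[99.6, 68.2], [198.9, 19.9], 0.3]
top rails [[178.5, -68.9], [18.2, 39.6], 90.0]
top rails [[77.1, -69.4], [153.6, 18.8], 0.2]
scene case [[140.0, 1.0], [97.8, 122.2], 89.5]
scene stop [[208.6, 3.5], [25.3, 158.7], 0.1]
scene rails [[47.5, -64.5], [19.2, 94.2], 89.6]
scene rails [[113.6, 68.5], [186.5, 149.3], 35.3]
```

View pics/end.png

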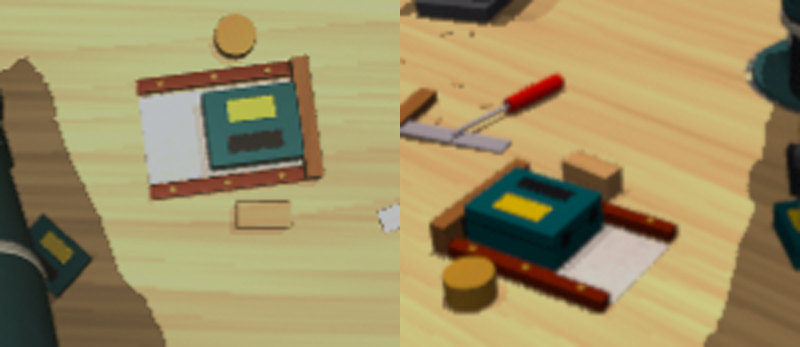

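The case is against the stop, straight in the lane and within 3 mm of its centre line. There is a gap to both rails, and the arm is clear.

```bash
python3 -c "
from rig import r
print(r.job_done())"
```

```text
the job is handed in; nothing more can be done
None
```

The middle-sized teal case is home against the wooden end stop, and the job is handed in at about 11 s on the robot's clock. I pushed it with the half-open fingers, the tips above rail height. I steered it slightly to centre and straighten it before the mouth, then pushed straight down the lane.

**At the stop:** the push force rose from about 2 N to about 18 N while the tool stopped moving. I took that as contact, backed off along the lane and lifted clear.

**Last checks:**
- **Position:** the case's centre is at about x = 140 to 142 mm, against a target of 140. It is turned no more than 0.5° from the lane.
- **Sideways offset:** the two cameras disagree by about 4 mm, which is more than the 2 mm calibration figure. The top view gives y of about -3 mm and the scene view about +1 mm. Either way there is roughly 9 mm or more to each rail.
- **Rails and other things:** the pictures show no contact with the rails, and the tin and the offcut look undisturbed. I did not re-measure the other things on the bench.
- **Robot:** it is clear of everything, with forces near zero.

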